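# Open the tablet dryer and tamp its heaped tablets level

### The arm

A 7-joint arm with a two-finger parallel gripper is mounted at the origin on the work surface. World frame = base frame: x ahead of the robot, y to its left, z up, the work surface at z = 0. Lengths are in m, angles in degrees, forces in N, time in s.
With the tool pointing down it reaches from about 0.425 to 0.875 m from the base axis. Payload 4.7 kg.
Tool frame: the origin (TCP) lies midway between the tips of the shut fingers; the grasp point (between the pads) lies env.grip_point_offset behind it (env.grip_point_offset is the distance from the TCP to the grasp point, in m); z points along the fingers, y is the line along which they close (so a half turn about z gives the same grasp; the last joint's range is limited). The gripper opens to 87 mm and grips with 3 to 60 N. Pads are 19 mm wide; open, the fingers measure 117 mm over their backs; the gripper's body (75 mm by 190 mm) begins 51 mm behind the grasp point.
Start: joints at [-76.026, 18.392, -4.016, 83.108, 1.295, 78.541, -3.26], TCP at [0.148, 0.633, 0.223] pointing down, gripper open.
Joint ranges: [-163.93, 163.93], [-17.29, 119.83], [-79.2, 71.16], [3.27, 140.29], [-89.18, 269.18], [5.43, 117.66], [-154.24, 154.24]. Speed limits (degrees/s): [147.25, 147.25, 180, 180, 180, 180, 180].

### API

Orientations are given as [roll, pitch, yaw] about the fixed x, y, z axes, in that order (R = Rz(yaw) Ry(pitch) Rx(roll)).
In Python, from cell import env gives the robot as it stands.
- The arm moves only by the shell command python3 -m creep 'ROWS' [FORCE]. ROWS is a JSON object of lists of equal length, an entry for each row: "translation": the shift along the tool's x, y, z in units of 0.08 m (1.0 is 0.08 m), a list of three; "turn": the turn, a rotation vector about the tool's x, y, z in units of 180 degrees (1.0 is 180 degrees), a list of three; "grip": the opening, from 0 (shut) to 1 (fully open). In form: {"translation": [[x, y, z], ...], "turn": [[ax, ay, az], ...], "grip": [grip, ...]}. A call has 1 to 5 rows; each row shifts and turns the commanded pose from where the row before left it, along the tool's axes as they then stand; what a row does not reach is not made up. A row lasts 1/8 s, in which the tool goes at most 62.5 mm and 10.7 degrees, less where a joint would pass 70% of its speed; a pose out of reach is approached as far as the arm can. A call with a number of a shift or a turn outside -1 to 1 is refused whole. A call with a gripper value outside its range is refused whole. The fingers move at their own pace and stop on an object; FORCE is the grip in N (left out, the last holds). Time passes only in rows, so rows that do not move let the fingers close. It gives the time, the measured TCP pose, the force, the opening and the grip force at its end, in the units of the state.
- env.get_obs(): the state, without advancing time (a new reading comes with each control period).
- env.read_camera(name): name is "side" or "top" or "wrist"; returns a dict with "frame" (400x640x3 uint8, red, green, blue), "z_map" (400x640 float32, m along the optical axis (not along the pixel's ray), 0 where there is no reading), "K" (3x3 intrinsics, pixels), "rvec" (rotation vector, rad) and "tvec" (3), from world to camera coordinates, as OpenCV has them. Camera axes: x right, y down, z forward; pixel columns grow to the right and rows downward; lengths in m; the calibration is good to about 2 mm. A picture is of the moment at which its call begins.
- env.sign_off(): hands the job in; it is judged then, once.
The state is a dict: "time_s": time; "qpos": joint angles; "joint_velocities": joint speeds; "effort": joint torques, N m; "tool_pos": TCP position; "tool_rot": TCP orientation; "force": force on the tool from outside, world axes, zero at the start; "wrist_torque": the same for the moment, N m; "grip_width": finger opening in m; "grasp_force": force on a finger pad.
Only numpy, scipy, OpenCV 4.12 (cv2) and the standard library are available. Lean on these libraries where they do the work, as an engineer would, in place of code of your own. Each camera call takes 0.05 s, during which the arm holds its last target. There are 200 camera calls.

### The job

The drying tablets in the air dryer have slumped into a heap: unlock its bayonet cover by turning it about a quarter turn anticlockwise (seen from above) where it sits, lift it off and lay it, handle up, in the middle of the rubber mat. Then take the tamper, push the tablets that lie on top of others off into the gaps with its plate and tamp the bed down, finishing with a firm but not hard press once all eight tablets lie flat and level in a single layer on the grid, and stand the tamper back upright on the bench clear of the dryer, leaving the pot open for refilling. Keep the gripper itself out of the pot and leave the other things on the bench where they are.

Things in the scene. Friction and masses are not known exactly. Their poses are not given: they have to be found in the camera images.
- dryer: Fixed round aluminium pot standing on the bench, open at the top under its cover: inner radius 66, wall 8, rim at height 100 with a flange out to radius 94. Origin on its axis at bench level, z up. Brass ports out to radius 106 on its +y and -y sides at height 55. Inside, at height 30, lies the flat grid that carries the tablets.
- claw (a point): Middle of the lip of one of the pot's two dark steel claws, which stand on the flange on the dryer's +x and -x sides and overhang the cover's tabs. This point is on the +x claw, 85 from the axis, 115 up. Each claw reaches 32 degrees either side of the x axis, radius 77 to 94, top at height 119. End stops limit the cover's turn at both ends.
- cover_handle (a point): Centre of the bar handle on the loose aluminium bayonet cover (about 0.35 kg). The black bar is 90 long (this point's x), 24 wide (y), 40 high (20 below to 20 above this point) and stands on the cover's disc, whose top is 20 below this point (17 near the bar). The cover's underside is 36 below it, a plug of radius 63 that hangs 8 into the pot. Disc radius 74. Laid on the mat this point is 40 above the bench.
- cover_tab (a point): Middle of one of the cover's two tabs, at the ends of its x axis (79 from its centre; they reach radius 85, 24 degrees either side, 8 thick). Locked when the cover's x axis is along the dryer's, to 0.1 rad past. Turned anticlockwise from above, the tabs come clear of the claws at 1.0 rad and meet stop pins at about 1.45; between these it lifts straight off. It turns freely, held down by its weight only.
- tamper_grip (a point): Middle of the round wooden grip of the loose tamper, which stands upright on its plate (about 0.45 kg): grip 28 diameter, from 38 below to 38 above this point; steel rod 16 diameter below it. z is its axis, pointing up. This point is 140 above the underside of the plate. A tall tube stands close beside it, so choose on which sides the fingers go.
- tamper_foot (a point): Centre of the underside of the tamper's flat round steel plate, 36 diameter, 10 thick at its edge; z up along the rod. Pressing the tablets with more than 100 N would crush them.
- mat: Black rubber mat fixed flat on the bench, 200 x 200, 4 thick, empty; origin at the centre of its underside.
- tab0 (a point): One of eight loose hard white drying tablets (point at its centre): round pill, 28 diameter, 15 high, full round edge, 20 g. Lying on the grid its centre is 37.5 above the dryer's origin (level: within 3). Two of the eight lie on top of others, 15 higher; the six below lie heaped to one side, leaving gaps. They slide and tip easily; a leaning one is pressed flat with 10 to 25 N.
- tab1 (a point): Centre of another tablet, like tab0.
- tab2 (a point): Centre of another tablet, like tab0.
- tab3 (a point): Centre of another tablet, like tab0.
- tab4 (a point): Centre of another tablet, like tab0.
- tab5 (a point): Centre of another tablet, like tab0.
- tab6 (a point): Centre of another tablet, like tab0.
- tab7 (a point): Centre of another tablet, like tab0.
- tube_mid (a point): Bystander: loose corrugated steel tube standing upright, 59 diameter, 150 high, centre at half height; its axis stands 70 to 93 from the tamper's, somewhere on the robot's side of it.
- hoop_mid (a point): Bystander: loose steel ring lying flat, 100 diameter, 10 high, centre.
- jar_mid (a point): Bystander: loose white jar, 56 diameter, 75 high, standing; point on its axis 37 up.
- wrench_mid (a point): Bystander: loose wrench about 180 long lying flat; point at its middle.
Things that resemble listed ones, but are neither listed nor needed, are in the scene too. What is shaped like the part that bears tamper_grip but orange or yellow is not meant.

How it is judged (in metres and radians):
On the way, in this order (a step that is already met when the one before it is completed fails the run):
1. the cover is turned clear of the claws while it still sits on the pot (angle between the x axis of cover_handle and the x axis of dryer, either way round above 0.95 rad and z of cover_handle in the frame of dryer below 0.136 m and horizontal distance between cover_handle and dryer below 0.01 m), for 0.1 s.
2. the cover lies handle up on the mat (horizontal distance between cover_handle and mat below 0.05 m and height (world z) of cover_handle between 0.033 and 0.048 m and angle between cover_handle's own z axis and vertical below 0.08 rad), for 0.2 s.
3. the tamper, inside the pot, presses on the tablets with over 5 N while all eight lie level (z of tab0 in the frame of dryer between 0.034 and 0.0405 m and z of tab1 in the frame of dryer between 0.034 and 0.0405 m and z of tab2 in the frame of dryer between 0.034 and 0.0405 m and z of tab3 in the frame of dryer between 0.034 and 0.0405 m and z of tab4 in the frame of dryer between 0.034 and 0.0405 m and z of tab5 in the frame of dryer between 0.034 and 0.0405 m and z of tab6 in the frame of dryer between 0.034 and 0.0405 m and z of tab7 in the frame of dryer between 0.034 and 0.0405 m and horizontal distance between tamper_grip and dryer below 0.06 m and z of tamper_grip in the frame of dryer below 0.2 m and contact force between tamper_c0 and anything else above 5 N), for 0.1 s.
At the end, for the whole second after the job is handed in: All eight tablets lie in the pot, each centre within 3 mm of its height when lying flat on the grid; the cover lies flat, handle up, on the mat with its centre within 50 mm of the mat's; the tamper stands upright on the bench, its axis more than 130 mm from the dryer's (all of step 2 and z of tab0 in the frame of dryer between 0.034 and 0.0405 m and z of tab1 in the frame of dryer between 0.034 and 0.0405 m and z of tab2 in the frame of dryer between 0.034 and 0.0405 m and z of tab3 in the frame of dryer between 0.034 and 0.0405 m and z of tab4 in the frame of dryer between 0.034 and 0.0405 m and z of tab5 in the frame of dryer between 0.034 and 0.0405 m and z of tab6 in the frame of dryer between 0.034 and 0.0405 m and z of tab7 in the frame of dryer between 0.034 and 0.0405 m and angle between tamper_grip's own z axis and vertical below 0.08 rad and height (world z) of tamper_grip between 0.13 and 0.15 m and horizontal distance between tamper_grip and dryer above 0.13 m); the robot touches nothing.
It fails at once if the gripper itself reaches down into the pot (z of the grasp point in the frame of dryer below 0.095 m and horizontal distance between the grasp point and dryer below 0.066 m).
It fails at once if the tamper's plate is rammed into the tablets with more than 100 N (horizontal distance between tamper_grip and dryer below 0.066 m and contact force between tamper_c0 and anything else above 100 N).
It fails at once if a bystander (tube, ring, jar, wrench) is moved more than 25 mm (distance of any of tube_mid, hoop_mid, jar_mid, wrench_mid from where it was at the start of the episode above 0.025 m).
It also fails if it takes over 72 s, if anything falls off the work surface, if the arm or the gripper's body presses on something with over 40 N, if the wrist force passes 120 N, or if a joint passes its speed limit or range.

## Working session

There is one attempt and no reset: what is moved stays moved. The work goes in short steps, Python scripts to look and compute and a shell command to move; the robot and the scene stay as the last step left them, time stands still between calls to the robot, and variables do not carry over. Pictures are saved under pics/ and viewed, at most 10 in all, crops included, and the job is handed in when it is done.

```bash
ls; mkdir -p pics
cat > h.py <<'E'
import numpy as np, cv2
from cell import env
from scipy.spatial.transform import Rotation as R
def cam(n):
    c=env.read_camera(n); c['R']=cv2.Rodrigues(np.array(c['rvec'],float))[0]; c['t']=np.array(c['tvec'],float).ravel(); return c
def cloud(c):
    z=c['z_map']; v,u=np.mgrid[:z.shape[0],:z.shape[1]]; K=c['K']
    P=np.stack([(u-K[0][2])/K[0][0]*z,(v-K[1][2])/K[1][1]*z,z],-1)
    W=(P-c['t'])@c['R']; W[z==0]=np.nan; return W
def save(n,f): cv2.imwrite('pics/'+n+'.png',f[...,::-1])
def tool():
    o=env.get_obs(); return np.array(o['tool_pos']),R.from_euler('xyz',o['tool_rot'],degrees=True),o
def rows(target):  # world shift -> tool units
    p,r,o=tool(); return r.inv().apply(np.array(target)-p)/0.08
E
python3 - <<'E'
from h import *
for n in ['top','side']:
    c=cam(n); save(n,c['frame']); np.save(n+'.npy',cloud(c)); print(n,c['K'],-c['R'].T@c['t'])
p,r,o=tool(); print(o,env.grip_point_offset)
E
```

```text
pics
top [[419.4419618    0.         314.58334504]
 [  0.         419.4419618  205.07274945]
 [  0.           0.           1.        ]] [0.47798567 0.01341901 1.13664485]
side [[499.22351613   0.         331.09967246]
 [  0.         499.22351613 198.13683568]
 [  0.           0.           1.        ]] [ 0.08246511 -0.86952152  0.87474143]
{'time_s': 0.1, 'qpos': array([-76.02625459,  18.437402  ,  -4.01550201,  83.16693226,
         1.29521492,  78.54201091,  -3.26115105]), 'joint_velocities': array([-0.05685324,  0.02002981, -0.024041  , -0.14954601, -0.07521092,
        0.03093325,  0.04544182]), 'effort': array([ 4.54322344e-05, -4.92564583e+01, -4.05771509e-01, -3.13401818e+01,
       -6.41402858e-02,  3.93589691e-02,  5.89125420e-05]), 'tool_pos': array([0.14798821, 0.63241991, 0.22155013]), 'tool_rot': array([-1.79898899e+02,  5.66083074e-03,  1.66834696e+02]), 'force': array([-0.44652431,  0.24363066,  0.08093475]), 'wrist_torque': array([-0.029762  , -0.00904211,  0.05780915]), 'grasp_force': 0.0, 'grip_width': 0.0870510478578543} 0.0187
```

View pics/top.png

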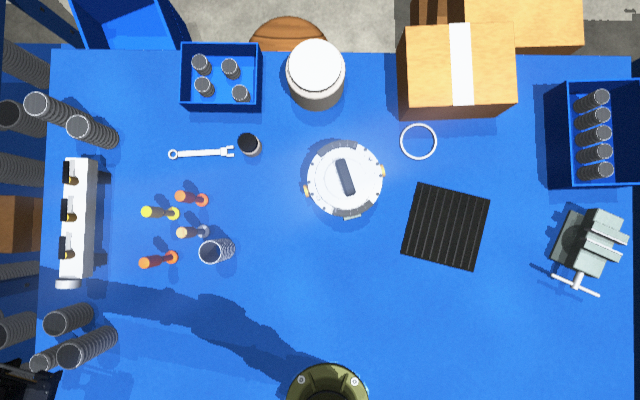

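View pics/side.png

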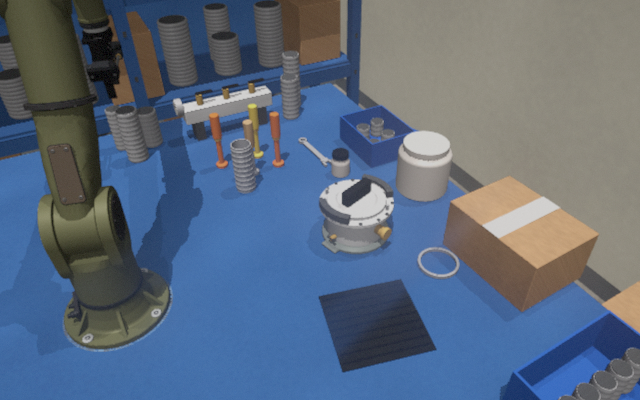

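The top view shows the dryer at (345,180) with its bar handle at (345,177), the mat at (446,227), and the tube at (215,252). Four tampers stand together: orange grips at (190,197) and (155,262), a yellow one at (155,212), and a tan wooden one at (190,232). The wooden one beside the tube fits the description. I'll measure these and check the tamper in an enlarged crop.

Run:
```python
from h import *
im=cv2.imread('pics/top.png')[...,::-1]; W=np.load('top.npy'); 
hsv=cv2.cvtColor(im,cv2.COLOR_RGB2HSV)
side=cv2.imread('pics/side.png'); Ws=np.load('side.npy')
a=cv2.resize(im[165:285,125:265],None,fx=4,fy=4,interpolation=cv2.INTER_CUBIC)[:, :, ::-1]
b=cv2.resize(side[100:200,195:295],None,fx=2.4,fy=4.8,interpolation=cv2.INTER_CUBIC)
cv2.imwrite('pics/tamp.png',np.hstack([a,b]))
def box(u0,v0,u1,v1): 
    m=np.zeros(im.shape[:2],bool); m[v0:v1,u0:u1]=1; return m
# handle
for nm,X,b in [('top',W,box(320,150,370,205)),]:
    m=b&(X[...,2]>0.145)&(X[...,2]<0.17)
    P=X[m]; r=cv2.minAreaRect((P[:,:2]*1000).astype(np.float32)); print('handle',len(P),r,np.median(P[:,2]))
m=box(295,130,395,225)&(abs(W[...,2]-0.131+0.015)<0.012); P=W[m]
print('z hist',np.histogram(W[box(295,130,395,225)][:,2],bins=np.arange(0,.17,.005)))
# rim circle: points at z .09-.125
m=box(295,130,395,225)&(W[...,2]>.09)&(W[...,2]<.125); P=W[m]; print('rim',len(P),cv2.minEnclosingCircle((P[:,:2]*1000).astype(np.float32)))
m=box(295,130,395,225)&(W[...,2]>.116)&(W[...,2]<.1225); P=W[m]; print('claws/tabs',len(P),P[:,:2].mean(0))
g=(im.max(-1)<60)&box(395,175,500,280); P=W[g&(W[...,2]<.02)]; print('mat',cv2.minAreaRect((P[:,:2]*1000).astype(np.float32)),np.nanmedian(P[:,2]))
for nm,b in [('tamper',box(170,222,203,245)),('tube',box(195,232,240,268))]:
  for lo,hi in [(.06,.1),(.1,.13),(.13,.17),(.165,.19)]:
    P=W[b&(W[...,2]>lo)&(W[...,2]<hi)]
    if len(P): print(nm,lo,len(P),np.median(P,0),P.min(0),P.max(0))
wood=(hsv[...,0]>8)&(hsv[...,0]<25)&(hsv[...,1]>40)&(hsv[...,1]<160)&box(170,222,210,245)
print('wood',wood.sum(),hsv[232,180:200:3])
```

```text
handle 338 ((591.3742065429688, -28.841751098632812), (87.74832153320312, 23.330774307250977), 19.598485946655273) 0.14807158548256072
z hist (array([2957,  176,   17,    0,    0,    0,    0,    0,    0,    0,    0,
          6,   16,   34,   36,    5,    0,    0,    4,  350,  695, 1441,
       1024,  365,  263,    8,    6,    3,   49,  286,   52,    0,    0]), array([0.   , 0.005, 0.01 , 0.015, 0.02 , 0.025, 0.03 , 0.035, 0.04 ,
       0.045, 0.05 , 0.055, 0.06 , 0.065, 0.07 , 0.075, 0.08 , 0.085,
       0.09 , 0.095, 0.1  , 0.105, 0.11 , 0.115, 0.12 , 0.125, 0.13 ,
       0.135, 0.14 , 0.145, 0.15 , 0.155, 0.16 , 0.165]))
rim 4142 ((591.48291015625, -29.20634651184082), 94.52277374267578)
claws/tabs 557 [ 0.59196678 -0.0284399 ]
mat ((481.4833679199219, -304.1436767578125), (199.3994140625, 196.8546142578125), 76.69861602783203) 0.004832413123157702
tamper 0.06 17 [0.45275121 0.33992335 0.07228891] [0.44502747 0.33763668 0.06064443] [0.46073035 0.34368691 0.09675278]
tamper 0.1 34 [0.4514343  0.3349598  0.11840491] [0.43875459 0.33273312 0.10202928] [0.46339627 0.3425444  0.12851296]
tamper 0.13 66 [0.45197169 0.33549921 0.15045069] [0.42430482 0.30560134 0.13003104] [0.46362156 0.347177   0.16868829]
tamper 0.165 126 [0.45188704 0.34433252 0.17798804] [0.43827639 0.33363759 0.16625904] [0.46369583 0.36032227 0.18347247]
tube 0.06 187 [0.40703228 0.28805936 0.08008139] [0.38022845 0.25777763 0.06018139] [0.450576   0.3421067  0.09978669]
tube 0.1 156 [0.40540728 0.29327466 0.11460145] [0.37930003 0.25699855 0.10025577] [0.4513799  0.3359133  0.12964466]
tube 0.13 202 [0.40458576 0.28799755 0.14778026] [0.37702208 0.25807267 0.1302941 ] [0.43411987 0.31495988 0.15529307]
wood 78 [[ 24  52 242]
 [ 18  67 242]
 [ 25  54 235]
 [125  49 124]
 [125  59 122]
 [120  60 124]
 [113  95 143]]
```

View pics/tamp.png

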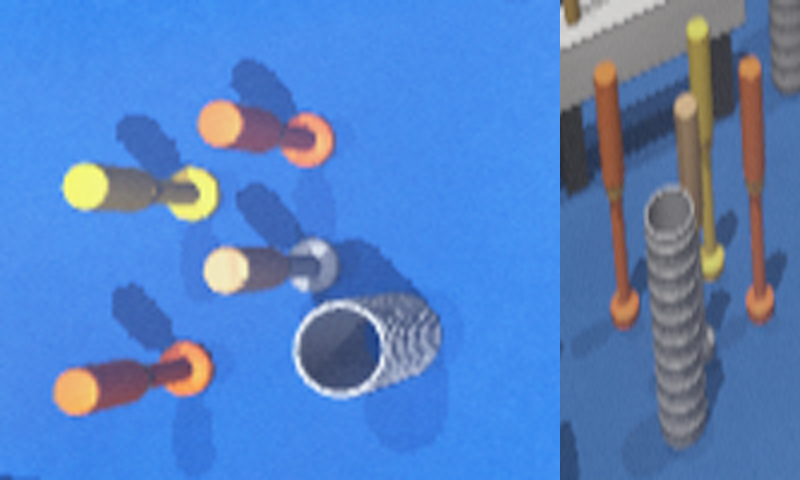

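The crop confirms the wooden grip on a steel plate at crop (225,270), with the tube at (340,350), so that is the one meant. Measured positions:

| Thing | Position (x, y) | Check |
|---|---|---|
| Dryer and handle | (0.591, -0.029) | bar at yaw 19.6°, top at z 0.148 as expected |
| Mat | (0.481, -0.304) | |
| Tamper | (0.451, 0.347) | |
| Tube | (0.405, 0.287) | 76 mm from the tamper, within the stated range |

I'll move above the handle first.

```bash
python3 -m creep '{"translation":[[-0.52,-0.48,-0.04],[-0.52,-0.48,-0.04],[-0.52,-0.48,-0.04],[-0.52,-0.48,-0.04],[-0.52,-0.48,-0.04]],"turn":[[0,0,0],[0,0,0],[0,0,0],[0,0,0],[0,0,0]],"grip":[1,1,1,1,1]}'
python3 -m creep '{"translation":[[-0.52,-0.48,-0.04],[-0.52,-0.48,-0.04],[-0.52,-0.48,-0.04],[-0.52,-0.48,-0.04],[-0.52,-0.48,-0.04]],"turn":[[0,0,0],[0,0,0],[0,0,0],[0,0,0],[0,0,0]],"grip":[1,1,1,1,1]}'
python3 -m creep '{"translation":[[-0.52,-0.48,0],[-0.52,-0.48,0],[-0.52,-0.48,0],[-0.52,-0.48,0],[0,0,0]],"turn":[[0,0,0],[0,0,0],[0,0,0],[0,0,0],[0,0,0]],"grip":[1,1,1,1,1]}'
python3 -m creep '{"translation":[[0,0,0],[0,0,0],[0,0,0],[0,0,0],[0,0,0]],"turn":[[0,0,0.058],[0,0,0.058],[0,0,0.058],[0,0,0.058],[0,0,0.058]],"grip":[1,1,1,1,1]}'
python3 -m creep '{"translation":[[0,0,0],[0,0,0],[0,0,0],[0,0,0],[0,0,0]],"turn":[[0,0,0.058],[0,0,0.058],[0,0,0.058],[0,0,0.058],[0,0,0.058]],"grip":[1,1,1,1,1]}'
python3 -m creep '{"translation":[[0,0,0],[0,0,0],[0,0,0],[0,0,0],[0,0,0]],"turn":[[0,0,0.058],[0,0,0.058],[0,0,0.058],[0,0,0.058],[0,0,0]],"grip":[1,1,1,1,1]}'
python3 - <<'E'
from h import *
p,r,o=tool(); print(p,o['tool_rot'],o['qpos'])
c=cam('wrist'); save('w1',c['frame']); W=cloud(c); np.save('w1.npy',W)
z=W[...,2]; f=c['frame'].astype(int)
m=(z>.14)&(z<.16)&(f.max(-1)<110); P=W[m]; print('handle',len(P),cv2.minAreaRect((P[:,:2]*1000).astype(np.float32)),np.median(P[:,2]))
d=np.hypot(W[...,0]-.591,W[...,1]+.029)
m=(z>.09)&(z<.13)&(d<.12);P=W[m];print('rim',cv2.minEnclosingCircle((P[:,:2]*1000).astype(np.float32)))
m=(z>.116)&(z<.124)&(d>.074)&(d<.1)&(f.max(-1)<120); P=W[m]; 
a=np.degrees(np.arctan2(P[:,1]+.029,P[:,0]-.591)); print('claw ang',len(a),np.histogram(a,bins=np.arange(-180,181,10)))
print(rows([.591,-.029,.16]))
E
```

```text
time_s: 0.72
tool_pos: [0.3077, 0.3967, 0.2384]
tool_rot: [-180.0, -0.0, 166.8]
force: [0.3, 0.6, 1.4]
grip_width: 0.087
grasp_force: 0.0
time_s: 1.35
tool_pos: [0.4663, 0.1626, 0.2545]
tool_rot: [180.0, -0.0, 166.8]
force: [0.7, 0.3, 0.1]
grip_width: 0.087
grasp_force: 0.0
time_s: 1.98
tool_pos: [0.5934, -0.0291, 0.2538]
tool_rot: [-179.8, 0.0, 166.3]
force: [0.0, 0.3, 0.1]
grip_width: 0.0873
grasp_force: 0.0
time_s: 2.6
tool_pos: [0.5921, -0.0216, 0.2542]
tool_rot: [-180.0, -0.1, 114.4]
force: [0.2, -0.6, 0.1]
grip_width: 0.087
grasp_force: 0.0
time_s: 3.22
tool_pos: [0.5921, -0.0216, 0.2541]
tool_rot: [-179.9, -0.0, 62.2]
force: [-0.3, -0.2, 0.6]
grip_width: 0.0869
grasp_force: 0.0
time_s: 3.85
tool_pos: [0.5922, -0.0219, 0.2541]
tool_rot: [-179.9, 0.0, 20.9]
force: [0.1, -0.0, -0.2]
grip_width: 0.0869
grasp_force: 0.0
[ 0.59220976 -0.0218609   0.25414471] [-1.79938063e+02  3.49664674e-02  2.08737667e+01] [-45.29738653  14.69767753  53.92960208  90.54115617 -12.02396427
  80.94096439 -59.47226048]
handle 2124 ((526.5625, 119.63368225097656), (88.98701477050781, 354.6521301269531), 24.97547721862793) 0.14790318615433867
rim ((594.4353637695312, -28.41972541809082), 94.72361755371094)
claw ang 2345 (array([ 64,  37,  37,  57, 112,   6,   0,   0,   0,   0,   0,   0,   0,
         0,   0,   0, 178, 271, 281, 277, 225, 279, 219,   0,   0,   0,
         0,   0,   0,   0,   0,   0,   0,  17, 169, 116]), array([-180, -170, -160, -150, -140, -130, -120, -110, -100,  -90,  -80,
        -70,  -60,  -50,  -40,  -30,  -20,  -10,    0,   10,   20,   30,
         40,   50,   60,   70,   80,   90,  100,  110,  120,  130,  140,
        150,  160,  170,  180]))
[-0.04568479  0.07668428  1.17763055]
```

Run:
```python
from h import *
W=np.load('w1.npy'); z=W[...,2]; d=np.hypot(W[...,0]-.591,W[...,1]+.029)
m=(z>.143)&(z<.155)&(d<.06); P=W[m]; print('handle',len(P),cv2.minAreaRect((P[:,:2]*1000).astype(np.float32)),P.mean(0))
```

```text
handle 2098 ((594.8849487304688, -27.616804122924805), (88.86300659179688, 23.973600387573242), 19.455373764038086) [ 0.59697313 -0.02675978  0.14766137]
```

View pics/w1.png

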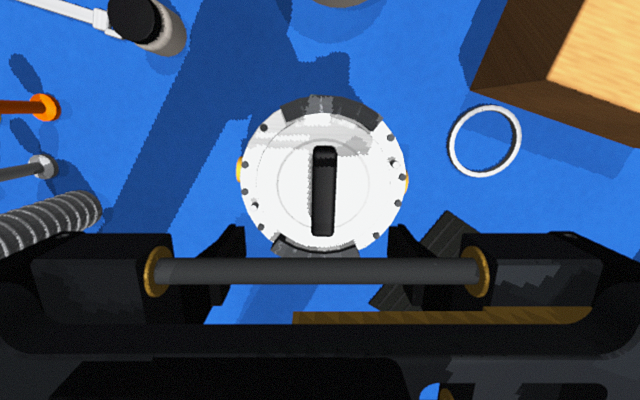

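The wrist view shows the cover centred at about (323,175) with the bar along the column, lined up between the fingers. The claws span -20° to 50°, so the dryer's x axis lies at about 16°. I'll descend, close on the bar and check.

```bash
python3 -m creep '{"translation":[[-0.018,0.078,0],[0,0,0.43],[0,0,0.43],[0,0,0.43],[0,0,0.42]],"turn":[[0,0,0.008],[0,0,0],[0,0,0],[0,0,0],[0,0,0]],"grip":[1,1,1,1,1]}' 30
python3 -m creep '{"translation":[[0,0,0],[0,0,0],[0,0,0],[0,0,0],[0,0,0]],"turn":[[0,0,0],[0,0,0],[0,0,0],[0,0,0],[0,0,0]],"grip":[1,0,0,0,0]}' 30
python3 -m creep '{"translation":[[0,0,0],[0,0,0],[0,0,0]],"turn":[[0,0,0],[0,0,0],[0,0,0]],"grip":[0,0,0]}'
```

```text
time_s: 4.53
tool_pos: [0.5935, -0.0299, 0.1167]
tool_rot: [-180.0, -0.0, 19.3]
force: [0.0, -0.5, 0.1]
grip_width: 0.087
grasp_force: 0.0
time_s: 5.15
tool_pos: [0.5939, -0.0294, 0.1184]
tool_rot: [-180.0, -0.1, 19.3]
force: [-0.1, 1.0, -0.6]
grip_width: 0.0552
grasp_force: 0.0
time_s: 5.52
tool_pos: [0.5935, -0.0295, 0.1177]
tool_rot: [-180.0, 0.0, 19.2]
force: [-0.1, 0.8, 0.3]
grip_width: 0.0253
grasp_force: 2.5
```

```bash
python3 -m creep '{"translation":[[0,0,0],[0,0,0],[0,0,0],[0,0,0],[0,0,0]],"turn":[[0,0,0],[0,0,0],[0,0,-0.04],[0,0,-0.05],[0,0,-0.05]],"grip":[0,0,0,0,0]}' 30
python3 -m creep '{"translation":[[0,0,0],[0,0,0],[0,0,0],[0,0,0],[0,0,0]],"turn":[[0,0,-0.05],[0,0,-0.05],[0,0,-0.05],[0,0,-0.05],[0,0,-0.03]],"grip":[0,0,0,0,0]}'
python3 -m creep '{"translation":[[0,0,0],[0,0,0]],"turn":[[0,0,0],[0,0,0]],"grip":[0,0]}'
python3 - <<'E'
from h import *
p,r,o=tool(); print(o['qpos'],o['wrist_torque'])
c=cam('wrist'); W=cloud(c); z=W[...,2]; d=np.hypot(W[...,0]-.593,W[...,1]+.029)
m=(z>.143)&(z<.155)&(d<.06); P=W[m]; print('handle',len(P),cv2.minAreaRect((P[:,:2]*1000).astype(np.float32)) if len(P)>3 else 0)
save('w2',c['frame'])
E
```

```text
time_s: 6.15
tool_pos: [0.5937, -0.0297, 0.1177]
tool_rot: [180.0, -0.0, 44.7]
force: [-0.4, 0.7, -1.0]
grip_width: 0.024
grasp_force: 30.0
time_s: 6.78
tool_pos: [0.5929, -0.0296, 0.1177]
tool_rot: [-179.9, -0.0, 86.0]
force: [-1.3, 0.9, 0.7]
grip_width: 0.0239
grasp_force: 30.0
time_s: 7.02
tool_pos: [0.5935, -0.0293, 0.1177]
tool_rot: [-180.0, -0.0, 85.8]
force: [-1.1, 0.2, 0.5]
grip_width: 0.0239
grasp_force: 30.0
[-32.29965075  18.48031157  38.98337838  99.98688812 -12.61594088
  65.99401992   6.19779617] [0.14486358 0.28385273 0.14875131]
handle 5275 ((594.2991943359375, -20.77568817138672), (76.40042114257812, 45.37328338623047), 70.16368865966797)
```

Turned with little torque to yaw 86°, which is 70° from the dryer's axis. Now I'll lift gently and check the load.

```bash
python3 -m creep '{"translation":[[0,0,-0.06],[0,0,-0.06],[0,0,-0.06],[0,0,-0.1],[0,0,-0.1]],"turn":[[0,0,0],[0,0,0],[0,0,0],[0,0,0],[0,0,0]],"grip":[0,0,0,0,0]}'
python3 -m creep '{"translation":[[0,0,-0.2],[0,0,-0.3],[0,0,-0.3],[0,0,-0.2],[0,0,0]],"turn":[[0,0,0],[0,0,0],[0,0,0],[0,0,0],[0,0,0]],"grip":[0,0,0,0,0]}'
```

```text
time_s: 7.7
tool_pos: [0.5937, -0.0296, 0.1489]
tool_rot: [180.0, -0.0, 85.8]
force: [0.2, 0.3, -2.9]
grip_width: 0.0238
grasp_force: 30.0
time_s: 8.32
tool_pos: [0.5945, -0.0297, 0.2298]
tool_rot: [179.8, -0.0, 85.8]
force: [-0.0, -0.9, -2.9]
grip_width: 0.0238
grasp_force: 30.0
```

```bash
python3 -m creep '{"translation":[[-0.5,-0.17,0],[-0.62,-0.2,0],[-0.62,-0.2,0],[-0.62,-0.2,0],[-0.62,-0.2,0]],"turn":[[0,0,0],[0,0,0],[0,0,0],[0,0,0],[0,0,0]],"grip":[0,0,0,0,0]}'
python3 -m creep '{"translation":[[-0.54,-0.19,0],[0,0,0.3],[0,0,0.6],[0,0,0.6],[0,0,0.5]],"turn":[[0,0,0],[0,0,0],[0,0,0],[0,0,0],[0,0,0]],"grip":[0,0,0,0,0]}'
python3 -m creep '{"translation":[[0,0,0.2],[0,0,0.1],[0,0,0],[0,0,0]],"turn":[[0,0,0],[0,0,0],[0,0,0],[0,0,0]],"grip":[0,0,0,0]}'
```

```text
time_s: 8.95
tool_pos: [0.4976, -0.2627, 0.2272]
tool_rot: [-179.9, -0.0, 85.9]
force: [0.3, 0.7, -2.9]
grip_width: 0.024
grasp_force: 30.0
time_s: 9.57
tool_pos: [0.4794, -0.3027, 0.0653]
tool_rot: [-179.9, -0.1, 85.8]
force: [0.4, -0.3, -3.3]
grip_width: 0.0238
grasp_force: 30.0
time_s: 10.07
tool_pos: [0.4816, -0.3043, 0.0456]
tool_rot: [179.9, 0.0, 85.8]
force: [0.7, -0.5, -3.6]
grip_width: 0.0237
grasp_force: 30.0
```

```bash
python3 -m creep '{"translation":[[0,0,0.1],[0,0,0.05],[0,0,0.02],[0,0,0]],"turn":[[0,0,0],[0,0,0],[0,0,0],[0,0,0]],"grip":[0,0,0,0]}'
python3 -m creep '{"translation":[[0,0,0.02],[0,0,0.02],[0,0,0]],"turn":[[0,0,0],[0,0,0],[0,0,0]],"grip":[0,0,0]}'
```

```text
time_s: 10.58
tool_pos: [0.4805, -0.3037, 0.0304]
tool_rot: [-180.0, -0.0, 85.8]
force: [-0.6, -0.5, -3.2]
grip_width: 0.0238
grasp_force: 30.0
time_s: 10.95
tool_pos: [0.4808, -0.3038, 0.03]
tool_rot: [180.0, -0.1, 85.8]
force: [-6.7, 4.6, 17.4]
grip_width: 0.0235
grasp_force: 30.0
```

```bash
python3 -m creep '{"translation":[[0,0,0],[0,0,0],[0,0,0],[0,0,-0.3],[0,0,-0.6]],"turn":[[0,0,0],[0,0,0],[0,0,0],[0,0,0],[0,0,0]],"grip":[1,1,1,1,1]}'
python3 -m creep '{"translation":[[0,0,-0.7],[0,0,-0.7],[0,0,-0.7],[0.5,-0.06,0],[0.68,-0.08,0]],"turn":[[0,0,0],[0,0,0],[0,0,0],[0,0,0],[0,0,0]],"grip":[1,1,1,1,1]}'
python3 -m creep '{"translation":[[0.68,-0.08,0],[0.68,-0.08,0],[0.68,-0.08,0],[0.68,-0.08,0],[0.68,-0.08,0]],"turn":[[0,0,0],[0,0,0],[0,0,0],[0,0,0],[0,0,0]],"grip":[1,1,1,1,1]}'
python3 -m creep '{"translation":[[0.68,-0.08,0],[0.68,-0.08,0],[0.68,-0.08,0],[0.68,-0.08,0],[0.6,-0.09,0]],"turn":[[0,0,0],[0,0,0],[0,0,0],[0,0,0],[0,0,0]],"grip":[1,1,1,1,1]}'
python3 -m creep '{"translation":[[0,0,0],[0,0,0],[0,0,0],[0,0,0],[0,0,0]],"turn":[[0,0,0.047],[0,0,0.047],[0,0,0.046],[0,0,0.046],[0,0,0]],"grip":[1,1,1,1,1]}'
python3 - <<'E'
from h import *
p,r,o=tool(); print(p,o['tool_rot'],o['qpos'])
c=cam('wrist'); save('w3',c['frame']); W=cloud(c); np.save('w3.npy',W); z=W[...,2]
d=np.hypot(W[...,0]-.451,W[...,1]-.347)
m=(d<.035)&(z>.172)&(z<.186); P=W[m]; print('tamper top',len(P),cv2.minEnclosingCircle((P[:,:2]*1000).astype(np.float32)) if len(P) else 0,np.median(P,0))
d=np.hypot(W[...,0]-.405,W[...,1]-.287)
m=(d<.045)&(z>.142)&(z<.158); P=W[m]; print('tube top',len(P),cv2.minEnclosingCircle((P[:,:2]*1000).astype(np.float32)) if len(P) else 0)
c=cam('top'); f=c['frame']; W=cloud(c); np.save('t2.npy',W); np.save('t2f.npy',f)
d=np.hypot(W[...,0]-.481,W[...,1]+.304); m=(d<.07)&(W[...,2]>.05);P=W[m];print('cover',P.mean(0),P[:,2].max(),len(P))
a=f[130:235,290:400]; cv2.imwrite('pics/pot1.png',cv2.resize(a,None,fx=5,fy=5,interpolation=cv2.INTER_CUBIC)[...,::-1])
E
```

```text
time_s: 11.58
tool_pos: [0.4792, -0.3027, 0.0983]
tool_rot: [-179.7, -0.0, 85.8]
force: [1.4, 0.2, 0.6]
grip_width: 0.0653
grasp_force: 0.0
time_s: 12.2
tool_pos: [0.4762, -0.2094, 0.268]
tool_rot: [179.9, 0.1, 85.6]
force: [0.6, 1.5, -0.6]
grip_width: 0.0872
grasp_force: 0.0
time_s: 12.82
tool_pos: [0.4638, 0.0666, 0.2675]
tool_rot: [180.0, -0.0, 85.8]
force: [0.3, 0.0, 0.4]
grip_width: 0.0869
grasp_force: 0.0
time_s: 13.45
tool_pos: [0.4503, 0.3342, 0.2671]
tool_rot: [-180.0, -0.0, 85.9]
force: [-0.3, 0.1, -0.3]
grip_width: 0.0872
grasp_force: 0.0
time_s: 14.08
tool_pos: [0.4507, 0.3321, 0.2671]
tool_rot: [180.0, 0.0, 52.4]
force: [0.5, 0.0, 0.1]
grip_width: 0.087
grasp_force: 0.0
[0.45070726 0.33210515 0.2671071 ] [1.79999241e+02 1.74464999e-02 5.24333225e+01] [-54.85035337   6.195595    17.1691358   92.95214469  -1.8424518
  81.14754596 -75.05816474]
tamper top 710 ((453.8909912109375, 348.50054931640625), 13.864429473876953) [0.45459896 0.34952373 0.17829364]
tube top 496 ((409.55584716796875, 289.49383544921875), 28.4620304107666)
cover [ 0.47962678 -0.30210502  0.06009155] 0.06600214818759859 335
```

View pics/pot1.png

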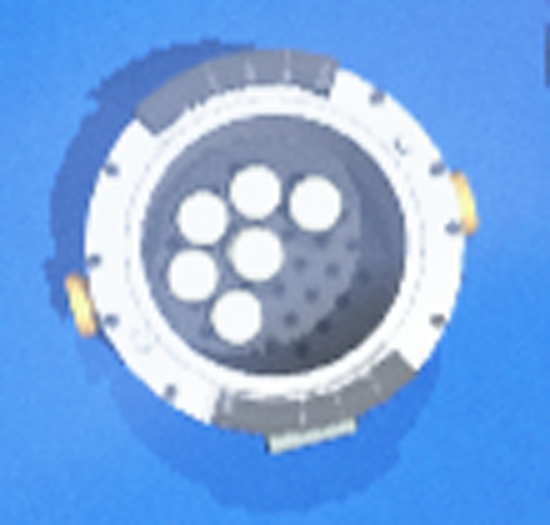

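Six tablets are visible in the pot, at crop positions (200,217), (255,192), (315,203), (190,275), (255,253) and (237,315). The two lower ones they cover are hidden. The free half is towards the lower right. The cover lies flat on the mat. Next I'll grasp the tamper and get the tablet heights.

```bash
python3 -m creep '{"translation":[[0.17,-0.1,0],[0,0,0],[0,0,0.5],[0,0,0.5],[0,0,0.44]],"turn":[[0,0,0],[0,0,0],[0,0,0],[0,0,0],[0,0,0]],"grip":[1,1,1,1,1]}'
python3 -m creep '{"translation":[[0,0,0.2],[0,0,0],[0,0,0],[0,0,0],[0,0,0]],"turn":[[0,0,0],[0,0,0],[0,0,0],[0,0,0],[0,0,0]],"grip":[1,0,0,0,0]}' 40
python3 -m creep '{"translation":[[0,0,0],[0,0,0],[0,0,0],[0,0,0],[0,0,0]],"turn":[[0,0,0],[0,0,0],[0,0,0],[0,0,0],[0,0,0]],"grip":[0,0,0,0,0]}' 60
python3 - <<'E'
from h import *
W=np.load('t2.npy'); f=np.load('t2f.npy')
d=np.hypot(W[...,0]-.593,W[...,1]+.029)
m=(d<.06)&(W[...,2]>.02)&(W[...,2]<.075)
import sys
g=((f.min(-1)>190)&m).astype(np.uint8)
n,l,s,ce=cv2.connectedComponentsWithStats(cv2.erode(g,np.ones((2,2))))
for i in range(1,n):
    if s[i,4]>8:
        P=W[l==i]; print(ce[i].round(1),s[i,4],np.median(P,0).round(4), np.percentile(P[:,2],[5,95]).round(4))
# dryer axis from flange, claw angle
m=(d<.11)&(W[...,2]>.092)&(W[...,2]<.125); P=W[m]; print('rim',cv2.minEnclosingCircle((P[:,:2]*1000).astype(np.float32)))
m=(d<.055)&(W[...,2]<.045)&(f.max(-1)<160); print('grid z',np.median(W[m],0))
E
```

```text
time_s: 14.8
tool_pos: [0.4523, 0.3478, 0.1507]
tool_rot: [-180.0, 0.0, 52.4]
force: [-0.1, 1.1, 0.5]
grip_width: 0.087
grasp_force: 0.0
time_s: 15.42
tool_pos: [0.4531, 0.3482, 0.1371]
tool_rot: [180.0, -0.1, 52.4]
force: [0.3, 0.1, -0.0]
grip_width: 0.055
grasp_force: 0.0
time_s: 16.05
tool_pos: [0.4527, 0.3478, 0.1362]
tool_rot: [180.0, -0.0, 52.4]
force: [0.6, -0.8, 0.4]
grip_width: 0.0271
grasp_force: 60.0
[341.2 168.4] 63 [ 0.6252 -0.0221  0.0445] [0.0413 0.0476]
[353.1 171. ] 66 [ 0.6167 -0.0525  0.0598] [0.0562 0.0633]
[330.6 173.8] 63 [0.6098 0.004  0.0446] [0.0408 0.0484]
[341.3 180.9] 65 [ 0.5905 -0.0225  0.0597] [0.0562 0.0632]
[328.6 185. ] 61 [0.5807 0.0086 0.0453] [0.0416 0.0493]
[337.5 193.3] 62 [ 0.5601 -0.0144  0.0457] [0.0409 0.0488]
rim ((591.37451171875, -29.527257919311523), 94.52131652832031)
grid z [ 0.57017683 -0.05311827  0.03072036]
```

The two upper tablets are at image (353,171) and (341,181), with tops at 60 mm, and all the others have tops at 45 mm. The tamper is gripped (27 mm opening). I'll lift it to a foot height of about 0.16 and carry it over the pot's far-left part.

```bash
python3 -m creep '{"translation":[[0,0,-0.2],[0,0,-0.5],[0,0,-0.5],[0,0,-0.5],[0,0,-0.3]],"turn":[[0,0,0],[0,0,0],[0,0,0],[0,0,0],[0,0,0]],"grip":[0,0,0,0,0]}'
python3 -m creep '{"translation":[[-0.266,0.521,0],[-0.266,0.521,0],[-0.266,0.521,0],[-0.266,0.521,0],[-0.266,0.521,0]],"turn":[[0,0,0],[0,0,0],[0,0,0],[0,0,0],[0,0,0]],"grip":[0,0,0,0,0]}'
python3 -m creep '{"translation":[[-0.266,0.521,0],[-0.266,0.521,0],[-0.266,0.521,0],[0,0,0],[0,0,0]],"turn":[[0,0,0],[0,0,0],[0,0,0],[0,0,0],[0,0,0]],"grip":[0,0,0,0,0]}'
python3 - <<'E'
from h import *
p,r,o=tool(); print(p,o['tool_rot'],o['qpos'],o['force'])
c=cam('side'); save('s2',c['frame']); W=cloud(c); z=W[...,2]
d=np.hypot(W[...,0]-p[0],W[...,1]-p[1])
zf=p[2]-.1362
for lo,hi in [(-.004,.012),(.02,.04),(.04,.07),(.07,.095),(.10,.12)]:
    P=W[(d<.05)&(z>zf+lo)&(z<zf+hi)]
    if len(P)>3: print(lo,len(P),np.median(P,0).round(4),P.min(0).round(4),P.max(0).round(4))
cc=-c['R'].T@c['t']; print('cam dir',(p-cc)[:2]/np.linalg.norm((p-cc)[:2]))
E
```

```text
time_s: 16.68
tool_pos: [0.4528, 0.3479, 0.2987]
tool_rot: [180.0, -0.1, 52.3]
force: [0.4, 0.4, -5.4]
grip_width: 0.0271
grasp_force: 60.0
time_s: 17.3
tool_pos: [0.5526, 0.1348, 0.2962]
tool_rot: [-180.0, 0.0, 52.4]
force: [-0.1, 0.8, -5.6]
grip_width: 0.0268
grasp_force: 60.0
time_s: 17.92
tool_pos: [0.6122, 0.01, 0.2958]
tool_rot: [-179.9, 0.0, 52.3]
force: [-0.8, 1.2, -5.8]
grip_width: 0.0265
grasp_force: 60.0
[0.61220056 0.0100313  0.29580328] [-1.79895660e+02  3.85576836e-03  5.23496395e+01] [-30.63273307  13.53220018  33.21994295  83.25793982  -7.44635401
  85.48413927 -35.19738217] [-0.75822524  1.17409381 -5.81428269]
-0.004 104 [ 0.6043 -0.0032  0.166 ] [ 0.5936 -0.0153  0.156 ] [0.629  0.0226 0.1713]
0.02 51 [6.069e-01 4.000e-04 1.888e-01] [ 0.6005 -0.003   0.1798] [0.6178 0.0099 0.1994]
0.04 67 [6.066e-01 4.000e-04 2.140e-01] [ 0.6015 -0.0044  0.1996] [0.6161 0.0109 0.2293]
0.07 51 [ 6.063e-01 -4.000e-04  2.412e-01] [ 0.599  -0.0063  0.2298] [0.6158 0.0086 0.2545]
0.1 83 [ 0.6045 -0.0038  0.27  ] [ 0.5963 -0.0118  0.2598] [0.6192 0.0149 0.2795]
cam dir [0.51593    0.85663075]
```

```bash
python3 -m creep '{"translation":[[0.036,0,0.3],[0,0,0.4],[0,0,0.4],[0,0,0.2],[0,0,0]],"turn":[[0,0,0],[0,0,0],[0,0,0],[0,0,0],[0,0,0]],"grip":[0,0,0,0,0]}'
python3 -m creep '{"translation":[[0,0,0.04],[0,0,0.04],[0,0,0]],"turn":[[0,0,0],[0,0,0],[0,0,0]],"grip":[0,0,0]}'
python3 - <<'E'
from h import *
c=cam('side'); W=cloud(c); f=c['frame']; z=W[...,2]
d=np.hypot(W[...,0]-.593,W[...,1]+.029)
m=(d<.11)&(z>.092)&(z<.125); P=W[m]; print('rim side',cv2.minEnclosingCircle((P[:,:2]*1000).astype(np.float32)))
E
```

```text
time_s: 18.6
tool_pos: [0.6136, 0.0129, 0.1913]
tool_rot: [-179.9, 0.1, 52.5]
force: [0.9, -0.1, -5.7]
grip_width: 0.0272
grasp_force: 60.0
time_s: 18.98
tool_pos: [0.6146, 0.0117, 0.1861]
tool_rot: [180.0, -0.0, 52.4]
force: [-0.5, 1.0, -5.5]
grip_width: 0.0271
grasp_force: 60.0
rim side ((592.1229858398438, -33.49435806274414), 97.55511474609375)
```

The foot is at about 50 mm, beside upper tablet B and clear of the lower ones. I'll push B slowly towards the gap, which is almost straight along tool -x.

```bash
python3 -m creep '{"translation":[[0,0,0.012],[-0.09,0.008,0],[-0.09,0.008,0],[-0.09,0.008,0],[-0.09,0.008,0]],"turn":[[0,0,0],[0,0,0],[0,0,0],[0,0,0],[0,0,0]],"grip":[0,0,0,0,0]}'
python3 -m creep '{"translation":[[-0.09,0.008,0],[-0.09,0.008,0],[-0.09,0.008,0],[0,0,0],[0,0,0]],"turn":[[0,0,0],[0,0,0],[0,0,0],[0,0,0],[0,0,0]],"grip":[0,0,0,0,0]}'
python3 - <<'E'
from h import *
c=cam('top'); f=c['frame']; W=cloud(c); np.save('t3.npy',W); np.save('t3f.npy',f)
a=f[130:235,290:400]; cv2.imwrite('pics/pot2.png',cv2.resize(a,None,fx=5,fy=5,interpolation=cv2.INTER_CUBIC)[...,::-1])
E
```

```text
time_s: 19.65
tool_pos: [0.5985, -0.0134, 0.1849]
tool_rot: [180.0, -0.0, 52.3]
force: [0.1, -0.7, -5.9]
grip_width: 0.0266
grasp_force: 60.0
time_s: 20.27
tool_pos: [0.5874, -0.0306, 0.1849]
tool_rot: [180.0, -0.0, 52.4]
force: [-0.9, 0.3, -5.2]
grip_width: 0.0267
grasp_force: 60.0
```

View pics/pot2.png

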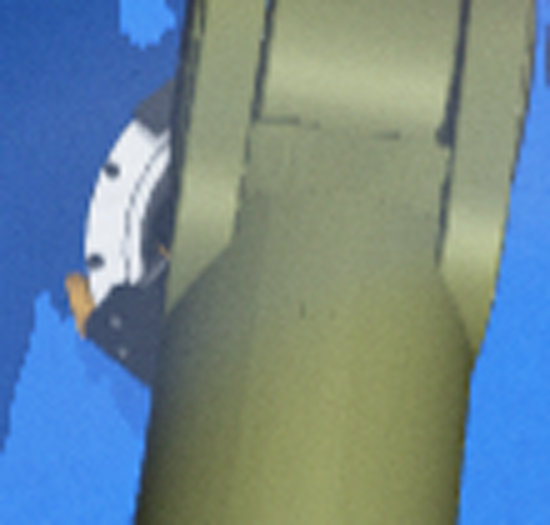

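```bash
python3 -m creep '{"translation":[[0,0,-0.2],[0,0,-0.18],[0.22,0.2,0],[0.22,0.21,0],[0,0,0]],"turn":[[0,0,0],[0,0,0],[0,0,0],[0,0,0],[0,0,0]],"grip":[0,0,0,0,0]}'
python3 - <<'E'
from h import *
p,r,o=tool(); print(p)
c=cam('wrist'); save('w4',c['frame']); W=cloud(c); f=c['frame']; np.save('w4.npy',W)
z=W[...,2]; d=np.hypot(W[...,0]-.595,W[...,1]+.028)
g=((f.min(-1)>150)&(d<.062)&(z>.03)&(z<.075)).astype(np.uint8)
n,l,s,ce=cv2.connectedComponentsWithStats(cv2.erode(g,np.ones((3,3))))
for i in range(1,n):
    if s[i,4]>20: P=W[l==i]; print(ce[i].round(1),s[i,4],((np.median(P,0)-[.595,-.028,0])*1000).round(1),np.percentile(P[:,2],[5,95]).round(4))
E
```

```text
time_s: 20.95
tool_pos: [0.6364, -0.0222, 0.2161]
tool_rot: [179.9, -0.0, 52.4]
force: [-1.7, 0.0, -5.7]
grip_width: 0.027
grasp_force: 60.0
[ 0.63639915 -0.02216776  0.21608071]
[285.2 171.2] 300 [19.6 36.5 45. ] [0.0428 0.0464]
[263.9 183.4] 297 [-9.5 40.7 44.9] [0.0429 0.0465]
[287.7 195.8] 274 [ 2.9 11.  45.1] [0.043  0.0466]
[263.1 207.8] 251 [-30.5  18.3  44.9] [0.0427 0.0464]
[288.4 216.4] 210 [-12.9  -9.4  45.7] [0.0437 0.047 ]
```

The top view is blocked by the arm, but the wrist camera shows the lower tablets undisturbed and B down at the 45 mm level at (288,216). Next, A: descend beside it and push.

```bash
python3 -m creep '{"translation":[[0,0,0.2],[0,0,0.15],[0,0,0.04],[0,0,0]],"turn":[[0,0,0],[0,0,0],[0,0,0],[0,0,0]],"grip":[0,0,0,0]}'
python3 -m creep '{"translation":[[-0.084,0.011,0],[-0.084,0.011,0],[-0.084,0.011,0],[-0.084,0.011,0],[-0.084,0.011,0]],"turn":[[0,0,0],[0,0,0],[0,0,0],[0,0,0],[0,0,0]],"grip":[0,0,0,0,0]}'
python3 -m creep '{"translation":[[0,0,0],[0,0,0]],"turn":[[0,0,0],[0,0,0]],"grip":[0,0]}'
```

```text
time_s: 21.5
tool_pos: [0.6343, -0.0231, 0.1836]
tool_rot: [-180.0, 0.0, 52.4]
force: [1.0, 0.2, -5.0]
grip_width: 0.0272
grasp_force: 60.0
time_s: 22.12
tool_pos: [0.6174, -0.053, 0.1841]
tool_rot: [180.0, -0.0, 52.3]
force: [-0.8, 0.2, -5.3]
grip_width: 0.0269
grasp_force: 60.0
time_s: 22.38
tool_pos: [0.6178, -0.0521, 0.184]
tool_rot: [-180.0, -0.0, 52.4]
force: [0.9, 0.9, -5.1]
grip_width: 0.0269
grasp_force: 60.0
```

```bash
python3 -m creep '{"translation":[[0,0,-0.4],[0,0,-0.5],[0,0,-0.5],[0.36,-0.56,0],[0.36,-0.56,0]],"turn":[[0,0,0],[0,0,0],[0,0,0],[0,0,0],[0,0,0]],"grip":[0,0,0,0,0]}'
python3 -m creep '{"translation":[[0.36,-0.56,0],[0.36,-0.56,0],[0.36,-0.56,0]],"turn":[[0,0,0],[0,0,0],[0,0,0]],"grip":[0,0,0]}'
cat > look.py <<'E'
import sys
from h import *
c=cam('top'); f=c['frame']; W=cloud(c); z=W[...,2]; C=np.array([.5914,-.0293,0])
a=f[130:235,290:400]; cv2.imwrite('pics/%s.png'%sys.argv[1],cv2.resize(a,None,fx=5,fy=5,interpolation=cv2.INTER_CUBIC)[...,::-1])
d=np.hypot(W[...,0]-C[0],W[...,1]-C[1])
g=((f.min(-1)>int(sys.argv[2]))&(d<.064)&(z>.03)&(z<.075)).astype(np.uint8)
n,l,s,ce=cv2.connectedComponentsWithStats(cv2.erode(g,np.ones((2,2))))
for i in range(1,n):
    if s[i,4]>8: P=W[l==i]; print(((ce[i]-[290,130])*5).round(0),s[i,4],((np.median(P,0)-C)*1000).round(1),(np.percentile(P[:,2],[5,95])*1000).round(1), 'slope',(np.linalg.lstsq(np.c_[P[:,:2]-P[:,:2].mean(0),np.ones(len(P))],P[:,2],rcond=None)[0][:2]).round(2))
E
python3 look.py pot3 170
```

```text
time_s: 23.0
tool_pos: [0.5819, 0.0489, 0.2967]
tool_rot: [180.0, -0.1, 52.3]
force: [0.8, 1.7, -6.3]
grip_width: 0.0272
grasp_force: 60.0
time_s: 23.38
tool_pos: [0.5275, 0.2004, 0.2962]
tool_rot: [180.0, -0.1, 52.4]
force: [0.7, 0.3, -5.5]
grip_width: 0.0269
grasp_force: 60.0
[255. 193.] 64 [32.3  7.3 45.1] [40.9 48.7] slope [0.1  0.03]
[326. 225.] 130 [ 15.9 -29.6  45.3] [41.3 49.4] slope [-0.02  0.08]
[202. 219.] 66 [18.3 34.4 45.2] [41.3 48.5] slope [0.05 0.02]
[271. 269.] 133 [-7.  -1.4 45. ] [40.5 48.8] slope [-0.03  0.02]
[193. 276.] 65 [-10.9  37.9  44.9] [41.8 48.5] slope [0.1  0.14]
[237. 317.] 67 [-31.6  15.9  44.7] [41.  48.9] slope [0.08 0.06]
```

View pics/pot3.png

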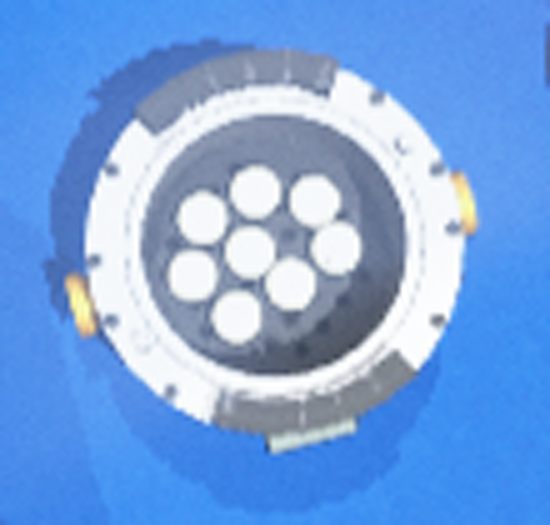

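All eight tablets are now visible separately, with tops at about 45 mm. A is at (337,248) and B at (291,285), and nothing is stacked. Now for the final press, centred among B, B's former support and A, in millimetre steps.

```bash
python3 -m creep '{"translation":[[-0.383,0.491,0],[-0.383,0.491,0],[-0.383,0.491,0],[-0.383,0.491,0],[-0.383,0.491,0]],"turn":[[0,0,0],[0,0,0],[0,0,0],[0,0,0],[0,0,0]],"grip":[0,0,0,0,0]}'
python3 -m creep '{"translation":[[0,0,0.4],[0,0,0.5],[0,0,0.35],[0,0,0.1],[0,0,0]],"turn":[[0,0,0],[0,0,0],[0,0,0],[0,0,0],[0,0,0]],"grip":[0,0,0,0,0]}'
python3 -m creep '{"translation":[[0,0,0.012],[0,0,0.012],[0,0,0.012],[0,0,0]],"turn":[[0,0,0],[0,0,0],[0,0,0],[0,0,0]],"grip":[0,0,0,0]}'
```

```text
time_s: 24.05
tool_pos: [0.5906, -0.0441, 0.2962]
tool_rot: [180.0, -0.0, 52.4]
force: [0.5, 0.6, -5.8]
grip_width: 0.027
grasp_force: 60.0
time_s: 24.68
tool_pos: [0.5905, -0.0427, 0.1883]
tool_rot: [180.0, -0.0, 52.4]
force: [0.0, -1.2, -5.2]
grip_width: 0.0267
grasp_force: 60.0
time_s: 25.18
tool_pos: [0.5902, -0.0428, 0.1853]
tool_rot: [180.0, -0.0, 52.4]
force: [0.0, 0.2, -5.5]
grip_width: 0.0269
grasp_force: 60.0
```

```bash
python3 -m creep '{"translation":[[0,0,0.013],[0,0,0.013],[0,0,0.013],[0,0,0]],"turn":[[0,0,0],[0,0,0],[0,0,0],[0,0,0]],"grip":[0,0,0,0]}'
python3 -m creep '{"translation":[[0,0,0.013],[0,0,0]],"turn":[[0,0,0],[0,0,0]],"grip":[0,0]}'
python3 -m creep '{"translation":[[0,0,0.013],[0,0,0]],"turn":[[0,0,0],[0,0,0]],"grip":[0,0]}'
```

```text
time_s: 25.68
tool_pos: [0.5905, -0.0425, 0.1822]
tool_rot: [180.0, -0.0, 52.4]
force: [0.9, 0.0, -4.9]
grip_width: 0.0268
grasp_force: 60.0
time_s: 25.92
tool_pos: [0.5908, -0.0423, 0.1814]
tool_rot: [180.0, -0.1, 52.4]
force: [1.2, 1.8, -2.1]
grip_width: 0.0266
grasp_force: 60.0
time_s: 26.18
tool_pos: [0.591, -0.0424, 0.1812]
tool_rot: [179.9, -0.1, 52.4]
force: [-0.1, 2.3, 4.9]
grip_width: 0.0267
grasp_force: 60.0
```

```bash
python3 -m creep '{"translation":[[0,0,0.014],[0,0,0],[0,0,0],[0,0,0]],"turn":[[0,0,0],[0,0,0],[0,0,0],[0,0,0]],"grip":[0,0,0,0]}'
python3 -m creep '{"translation":[[0,0,0.008],[0,0,0],[0,0,0],[0,0,0]],"turn":[[0,0,0],[0,0,0],[0,0,0],[0,0,0]],"grip":[0,0,0,0]}'
```

```text
time_s: 26.68
tool_pos: [0.5913, -0.0424, 0.1811]
tool_rot: [179.9, -0.2, 52.4]
force: [-1.1, 2.6, 9.5]
grip_width: 0.0268
grasp_force: 60.0
time_s: 27.18
tool_pos: [0.5915, -0.0424, 0.181]
tool_rot: [179.9, -0.2, 52.4]
force: [-1.2, 2.2, 11.7]
grip_width: 0.0271
grasp_force: 60.0
```

The press is at about 17 N net with the plate at exactly flat-tablet height. I'll lift away and check every tablet's height before parking the tamper.

```bash
python3 -m creep '{"translation":[[0,0,-0.2],[0,0,-0.45],[0,0,-0.5],[0,0,-0.35],[0.38,-0.5,0]],"turn":[[0,0,0],[0,0,0],[0,0,0],[0,0,0],[0,0,0]],"grip":[0,0,0,0,0]}'
python3 -m creep '{"translation":[[0.38,-0.5,0],[0.38,-0.5,0],[0.38,-0.5,0],[0.38,-0.5,0]],"turn":[[0,0,0],[0,0,0],[0,0,0],[0,0,0]],"grip":[0,0,0,0]}'
python3 look.py pot4 235
python3 - <<'E'
from h import *
# average several depth frames, tablets by distance-transform peaks
Ws=[];
for i in range(6): c=cam('top'); Ws.append(cloud(c))
W=np.nanmean(Ws,0); f=c['frame']; C=np.array([.5914,-.0293,0])
d=np.hypot(W[...,0]-C[0],W[...,1]-C[1]); z=W[...,2]
g=((f.min(-1)>170)&(d<.064)&(z<.08)).astype(np.uint8)
g5=cv2.resize(g*255,None,fx=5,fy=5,interpolation=cv2.INTER_CUBIC)>127
D=cv2.distanceTransform(g5.astype(np.uint8),cv2.DIST_L2,5)
n,l,s,ce=cv2.connectedComponentsWithStats((D>15).astype(np.uint8))
v,u=np.mgrid[:400,:640]
for i in range(1,n):
    x,y=ce[i]/5-.4; m=np.hypot(u-x,v-y)<3.6; P=W[m]; q=np.linalg.lstsq(np.c_[P[:,:2]-P[:,:2].mean(0),np.ones(len(P))],P[:,2],rcond=None)[0]
    print((x,y),((P.mean(0)-C)*1000).round(1),'slope',q[:2].round(3))
E
```

```text
time_s: 27.8
tool_pos: [0.5782, -0.0016, 0.3004]
tool_rot: [179.6, 0.1, 51.7]
force: [0.4, 0.9, -6.2]
grip_width: 0.0267
grasp_force: 60.0
time_s: 28.3
tool_pos: [0.5237, 0.1996, 0.2971]
tool_rot: [180.0, 0.2, 52.3]
force: [0.5, 0.8, -5.7]
grip_width: 0.0267
grasp_force: 60.0
[256. 192.] 45 [34.1  7.2 44.9] [41.  48.5] slope [0.09 0.23]
[314. 199.] 45 [ 30. -24.  46.] [42.7 49.4] slope [0.01 0.09]
[203. 218.] 49 [18.6 33.3 45.6] [42.8 48.8] slope [0.08 0.07]
[251. 252.] 47 [ 2.7  9.1 44.5] [42.  47.7] slope [0.01 0.02]
[336. 246.] 45 [  6.3 -35.   45.4] [42.4 48.2] slope [-0.02  0.12]
[193. 276.] 46 [-10.9  37.8  45.3] [42.1 49.7] slope [-0.01  0.16]
[292. 284.] 47 [-14.6 -12.1  45.3] [42.9 48.5] slope [0.04 0.08]
[238. 317.] 49 [-31.2  14.   45.5] [41.4 48.7] slope [0.05 0.08]
(np.float64(340.52985507246376), np.float64(168.0736231884058)) [34.4  8.4 45.5] slope [0.018 0.001]
(np.float64(352.27692307692314), np.float64(169.2905982905983)) [ 32.1 -21.8  45.5] slope [-0.03  -0.002]
(np.float64(330.0752043596731), np.float64(173.21144414168936)) [20.2 35.7 45.5] slope [-0.016  0.035]
(np.float64(356.568700265252), np.float64(178.63501326259947)) [  7.2 -34.   45.7] slope [-0.018  0.045]
(np.float64(339.61), np.float64(179.9857894736842)) [ 3.   9.9 45.6] slope [0.047 0.05 ]
(np.float64(328.1692789968652), np.float64(184.61003134796238)) [-10.1  40.2  45.6] slope [-0.055  0.015]
(np.float64(347.55573333333336), np.float64(186.27626666666666)) [-12.5 -10.9  45.6] slope [-0.015 -0.02 ]
(np.float64(336.88523676880226), np.float64(192.80389972144846)) [-30.5  16.3  45.6] slope [-0.058  0.049]
```

View pics/pot4.png

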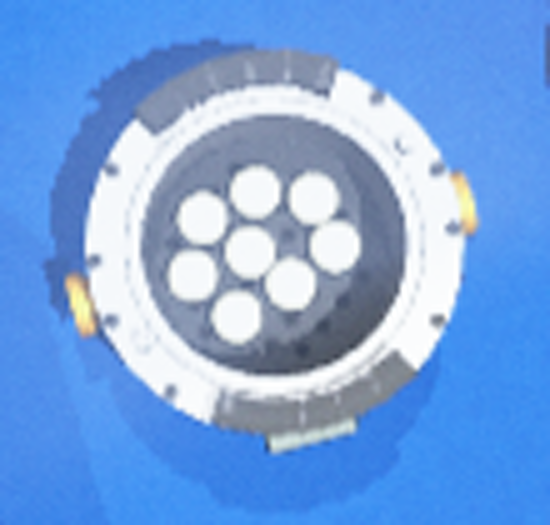

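All eight tablets lie at 45.5 mm top height with negligible slope, so the layer is level. This spot is clear bench, 240 mm from the dryer, so I'll set the tamper down here.

```bash
python3 -m creep '{"translation":[[0,0,0.4],[0,0,0.5],[0,0,0.5],[0,0,0.4],[0,0,0.13]],"turn":[[0,0,0],[0,0,0],[0,0,0],[0,0,0],[0,0,0]],"grip":[0,0,0,0,0]}'
python3 -m creep '{"translation":[[0,0,0.025],[0,0,0],[0,0,0]],"turn":[[0,0,0],[0,0,0],[0,0,0]],"grip":[0,0,0]}'
python3 -m creep '{"translation":[[0,0,0.02],[0,0,0]],"turn":[[0,0,0],[0,0,0]],"grip":[0,0]}'
```

```text
time_s: 29.28
tool_pos: [0.5236, 0.1974, 0.1416]
tool_rot: [-179.9, 0.2, 52.2]
force: [0.4, 0.8, -4.8]
grip_width: 0.0269
grasp_force: 60.0
time_s: 29.65
tool_pos: [0.5256, 0.2, 0.1432]
tool_rot: [179.9, -0.1, 52.3]
force: [1.6, -0.2, -5.5]
grip_width: 0.0268
grasp_force: 60.0
time_s: 29.9
tool_pos: [0.5246, 0.1997, 0.1403]
tool_rot: [-180.0, -0.0, 52.4]
force: [0.2, 0.3, -5.5]
grip_width: 0.027
grasp_force: 60.0
```

```bash
python3 -m creep '{"translation":[[0,0,0.025],[0,0,0.013],[0,0,0]],"turn":[[0,0,0],[0,0,0],[0,0,0]],"grip":[0,0,0]}'
python3 -m creep '{"translation":[[0,0,0.012],[0,0,0]],"turn":[[0,0,0],[0,0,0]],"grip":[0,0]}'
python3 -m creep '{"translation":[[0,0,0.01],[0,0,0]],"turn":[[0,0,0],[0,0,0]],"grip":[0,0]}'
```

```text
time_s: 30.28
tool_pos: [0.5245, 0.1996, 0.1369]
tool_rot: [-180.0, 0.0, 52.4]
force: [-0.1, -0.3, -6.1]
grip_width: 0.0267
grasp_force: 60.0
time_s: 30.52
tool_pos: [0.5247, 0.1997, 0.1362]
tool_rot: [180.0, -0.0, 52.4]
force: [-1.2, -0.4, -5.4]
grip_width: 0.0268
grasp_force: 60.0
time_s: 30.78
tool_pos: [0.525, 0.1998, 0.1362]
tool_rot: [180.0, -0.1, 52.4]
force: [-0.8, -1.2, 0.8]
grip_width: 0.0266
grasp_force: 60.0
```

Contact: the bench now carries its weight. Next I'll release, wait for the fingers to open, rise and check.

```bash
python3 -m creep '{"translation":[[0,0,0],[0,0,0],[0,0,0],[0,0,0],[0,0,0]],"turn":[[0,0,0],[0,0,0],[0,0,0],[0,0,0],[0,0,0]],"grip":[1,1,1,1,1]}'
python3 -m creep '{"translation":[[0,0,-0.2],[0,0,-0.4],[0,0,-0.5],[0,0,-0.6],[0.3,-0.5,0]],"turn":[[0,0,0],[0,0,0],[0,0,0],[0,0,0],[0,0,0]],"grip":[1,1,1,1,1]}'
python3 -m creep '{"translation":[[0.3,-0.5,0],[0.3,-0.5,0],[0,0,0],[0,0,0]],"turn":[[0,0,0],[0,0,0],[0,0,0],[0,0,0]],"grip":[1,1,1,1]}'
python3 look.py pot5 235
python3 - <<'E'
from h import *
c=cam('side'); W=cloud(c); z=W[...,2]; save('s3',c['frame'])
d=np.hypot(W[...,0]-.525,W[...,1]-.2)
for lo,hi in [(0.002,.012),(.03,.06),(.06,.09),(.11,.14),(.15,.185)]:
    P=W[(d<.04)&(z>lo)&(z<hi)]; print(lo,len(P),np.median(P,0).round(4) if len(P) else '')
d=np.hypot(W[...,0]-.481,W[...,1]+.304); P=W[(d<.06)&(z>.05)]; print('cover top',np.median(P,0).round(4),P[:,2].max())
p,r,o=tool(); print(p,o['force'],o['time_s'])
E
```

```text
time_s: 31.4
tool_pos: [0.5247, 0.1997, 0.1354]
tool_rot: [180.0, -0.0, 52.4]
force: [1.6, -1.2, 0.3]
grip_width: 0.0694
grasp_force: 0.0
time_s: 32.02
tool_pos: [0.5121, 0.2401, 0.2779]
tool_rot: [179.7, -0.5, 51.8]
force: [1.1, 1.3, -0.4]
grip_width: 0.087
grasp_force: 0.0
time_s: 32.52
tool_pos: [0.4741, 0.3295, 0.2723]
tool_rot: [179.9, -0.0, 52.3]
force: [0.1, -0.2, -0.9]
grip_width: 0.0874
grasp_force: 0.0
[256. 193.] 46 [33.1  7.2 45.4] [43.3 48.9] slope [-0.05  0.03]
[313. 197.] 45 [ 32.1 -21.8  44.8] [41.1 48. ] slope [ 0.1  -0.04]
[202. 218.] 50 [18.5 34.4 45.7] [43.  48.5] slope [0.02 0.07]
[251. 252.] 48 [ 2.7  9.2 45.2] [41.9 48.2] slope [0.15 0.06]
[336. 246.] 48 [  6.6 -34.9  45.5] [42.2 49.4] slope [0.05 0.14]
[193. 276.] 47 [-10.9  37.8  45.8] [42.8 48.6] slope [0.06 0.13]
[291. 284.] 48 [-14.8 -12.   45.6] [42.6 47.9] slope [0.02 0.04]
[238. 317.] 50 [-31.4  15.   45.7] [43.  48.6] slope [0.02 0.1 ]
0.002 70 [0.52   0.1872 0.0074]
0.03 49 [0.5211 0.1898 0.0448]
0.06 47 [0.5214 0.189  0.073 ]
0.11 90 [0.5191 0.1849 0.1259]
0.15 116 [0.5209 0.1864 0.1687]
cover top [ 0.4774 -0.3128  0.0573] 0.061534721779397804
[0.474598   0.32850541 0.27207106] [ 0.36710524  0.4293891  -0.24709614] 32.625
```

View pics/s3.png

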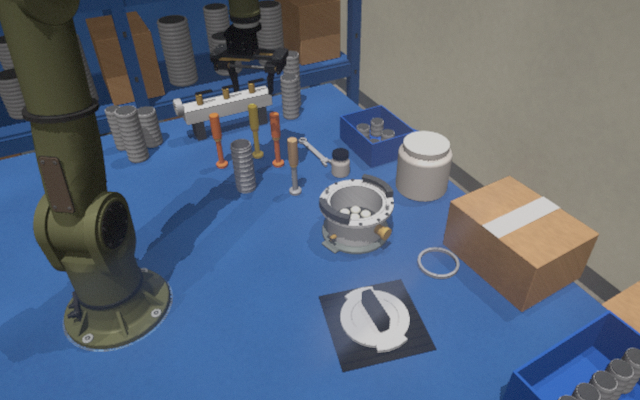

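The side view shows the tamper upright at (294,165), the cover flat with its handle up on the mat at (375,318), and the pot open at (357,205). The tube, jar, ring and wrench are in place, and the gripper is up and clear of everything.

```bash
python3 -c "
from cell import env
print(env.sign_off())"
```

```text
the job is handed in; nothing more can be done
None
```

The job is handed in, with no verdict returned: the cover lies handle up on the mat, all eight tablets lie level after a press of about 17 N, and the tamper stands upright about 240 mm from the open dryer.

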